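Load the bridge flask into the hand press and wind it tight

ROBOT

A 6-joint arm with a two-finger parallel gripper is mounted at the origin on a cart in front of the work surface, level with it; the furniture and walls round the work are solid. World frame = base frame: x ahead of the robot, y to its left, z up, the work surface at z = 0. Lengths are in m, angles in rad, forces in N, time in s.
With the tool pointing down it reaches from about 0.35 to 0.8 m from the base axis. Payload 7.3 kg.
Tool frame: the origin (TCP) lies at the very end of the fingers, on their centre line; the grasp point (between the pads) lies 19 mm behind it (env.hold_point_z is the distance from the TCP to the grasp point, in m); z points along the fingers, y is the line along which they close (so a half turn about z gives the same grasp; the last joint's range is limited). The gripper opens to 85 mm and grips with 20 to 120 N. Pads are 22 mm wide; open, the fingers measure 114 mm over their backs; the gripper's body (76 mm by 85 mm) begins 54 mm behind the grasp point. The pads swing forward as they close: fully open they stand 13 mm farther back than shut.
Start: joints at [1.123, 0.342, 1.524, -0, 1.275, -0.146], TCP at [0.156, 0.501, 0.231] pointing down, gripper open.
Joint ranges: [-2.53, 2.53], [-0.77, 2.02], [0.04, 2.7], [-1, 4.14], [0.28, 2.66], [-3.11, 3.11]. Speed limits (rad/s): [2.57, 2.57, 3.14, 3.14, 3.14, 3.14].

INTERFACE

Orientations are given as [roll, pitch, yaw] about the fixed x, y, z axes, in that order (R = Rz(yaw) Ry(pitch) Rx(roll)).
In Python, from plant import env, imaging gives the robot as it stands. The module is installed in compiled form; this text tells all that it offers.
- The arm moves only by the tool step_arm, never from a script. Its argument "targets" is a list of rows, each a list of 3 entries, a list of its own where there are three numbers: the shift along the tool's x, y, z in cm, then the turn about the tool's z in rad, then the opening, from 0 (shut) to 1 (fully open). In form: [[[dx, dy, dz], yaw, claw], ...]. A call has 1 to 20 rows; each row is the pose to reach, as a shift and turn from the pose commanded when the call began, along the tool's axes at that moment; what a row does not reach only later rows make up. A row lasts 1/8 s, in which the tool goes at most 62.5 mm and 10.7 degrees, less where a joint would pass 70% of its speed; a pose out of reach is approached as far as the arm can. A call with a gripper value outside its range is refused whole. The fingers move at their own pace and stop on an object; the grip force is fixed at half the most. Time passes only in rows, so rows that repeat a pose let the fingers close. It gives the time, the measured TCP pose, the force, the opening and the grip force at its end, in the units of the state.
- env.state(): the state, without advancing time (a new reading comes with each control period).
- imaging.get_image(name): name is "side" or "top" or "wrist"; returns (picture, depth): 480x640x3 uint8, blue, green, red; 480x640 float32, m along the optical axis (not along the pixel's ray), 0 where there is no reading.
- imaging.camera_params(name): a dict with "mtx" (3x3 intrinsics, pixels), "k1" (the pictures are not rectified: a ray, as slopes to the right and down, at radius r is drawn at 1 + k1 r^2 times it, then the intrinsics apply), "R" (3x3) and "t" (3): a world point X has camera coordinates R X + t; the wrist camera has in their place "tool_from_camera" (4x4, takes a point from camera to tool coordinates, whose origin is the TCP and whose axes are the flange's). Camera axes: x right, y down, z forward; pixel columns grow to the right and rows downward; lengths in m; the calibration is good to about 2 mm. A picture is of the moment at which its call begins: read the wrist's pose just before it. camera_params takes no time and is no camera call.
- env.hand_in(): hands the job in; it is judged then, once.
The state is a dict: "t": time; "joint_positions": joint angles; "qvel": joint speeds; "joint_efforts": joint torques, N m; "position": TCP position; "tool_rot": TCP orientation; "contact_force": force on the tool from outside, world axes, zero at the start; "moment": the same for the moment, N m; "opening": finger opening in m; "gripper_force": force on a finger pad.
Only numpy, scipy, OpenCV 4.12 (cv2) and the standard library are available. Lean on these libraries where they do the work, as an engineer would, in place of code of your own. Each camera call takes 0.05 s, during which the arm holds its last target. There are 200 camera calls.

TASK

Load the small bright aluminium flask into the green hand press: keep it upright, slide it end first between the two columns and under the platen until it stands on the bed centred under the screw and square with the press. Then wind the T-bar clockwise until the platen bears firmly on the flask, and leave it tight. Do not knock or shift the other things on the bench.

Things in the scene. Friction and masses are not known exactly. Their poses are not given: they have to be found in the camera images.
- bridge_flask: the flask to be pressed: bright aluminium block of three stacked parts with two thin dark joint lines, 108 (x) x 64 (y) x 88 (z) mm, about 0.55 kg, two brass screw heads flush in its flat lid. Origin: centre of the underside; x along the 108 mm length, y across the 64 mm width (grip here), z up. Both ends alike. Starts standing upright on the worktop at any angle up to 0.8 rad from straight ahead
- press_bed (a point): middle of the press's flat bed at its top face, 31 mm above the worktop, on the screw axis. x points into the press, away from its open front; y along the line of the columns, to the left seen from the front; z up. Bed 127 mm (x) x 152 mm (y), 7 mm thick, on a base 24 mm high that reaches 80 mm to front and back and 117 mm to each side
- flask_press: the green hand press, fixed to the bench. Origin on the screw axis at worktop level; its x axis is press_bed's x turned 0.209 rad anticlockwise. Two columns 22 mm thick at y = +92 and -92 mm of press_bed leave 162 mm free. Crosshead between them, front face up to 40 mm ahead of the axis, 190 to 238 mm above the worktop; column nuts 37 mm wide on it reach 253 mm
- flask_press_platen: the moving platen: steel plate 102 mm (x of press_bed) x 146 mm x 14 mm thick, hung under the crosshead on the screw. It only moves up and down, 16 mm for a full turn of the T-bar. The pose given is a frame at the foot of the press that goes down with the platen; for its underside use platen_face
- platen_face (a point): middle of the platen's flat underside, on the screw axis, axes as press_bed. At the start it stands 93 to 95 mm above the bed, so the 88 mm flask passes under it with 5 to 7 mm to spare; it bears on the flask at about 88 mm
- tbar_hub (a point): middle of the T-bar on top of the press, on the screw axis at the height of the bar's centreline (about 272 mm above the worktop at the start; it goes down and turns with the screw). The bar is straight, 16 mm thick, 180 mm long, 90 mm to each side of this point; y runs along the bar, z up
- flask_press_screw (a joint): turn of T-bar and screw in rad; 0 when the bar lies along the line of the columns, growing clockwise as seen from above, which lowers the platen 2.55 mm per rad. Starts between -0.4 and 0.4; the platen meets the flask at about 2.4. Turning takes about 0.36 N m (6 N at 60 mm from the axis), more once the platen bears; it stays where it is left and keeps its pressure
- red_pot: bystander: small round white pot with red lid, 41 mm wide, 44 mm high; origin at the centre of its underside
- cast_yellow: bystander: cream plaster arch model, 66 x 68 x 29 mm; origin at the centre of its underside
- cast_white: bystander: white plaster arch model, 68 x 66 x 29 mm; origin at the centre of its underside
- wax_red: bystander: red stick of wax, 93 mm long, 9 mm thick, lying flat; origin at its middle, on the underside
- marker_pen: bystander: white pen with red cap, 135 mm long, lying flat; origin at its middle, on the underside
- brush_cyan: bystander: thin brush with blue handle, 195 mm long, lying flat; origin at its middle, on the underside

How it is judged:
By the outcome, as a careful person would: the job done as asked, in the order asked, and still so for the second after the job is handed in, with the robot touching nothing.
It also fails if it takes over 72 s, if anything falls off the work surface, if the arm or the gripper's body presses on something with over 40 N, if the wrist force passes 120 N, or if a joint passes its speed limit or range.

## Working session

There is one attempt and no reset: what is moved stays moved. The work goes in short steps, Python scripts to look and compute and a tool call to move; the robot and the scene stay as the last step left them, time stands still between calls to the robot, and variables do not carry over. Pictures are saved under pics/ and viewed, at most 10 in all, crops included, and the job is handed in when it is done.

Besides the shell and the picture viewer there is one more tool, called after "Emit:" as name(argument=value, ...), one argument or row to a line, values as JSON. step_arm: Moves the arm, as the interface text tells. Its arguments: {"type":"object","properties":{"targets":{"type":"array","items":{"type":"array"}}},"required":["targets"]}

```bash
mkdir -p pics
cat > h.py <<'E'
import numpy as np, cv2
from scipy.spatial.transform import Rotation as Ro
from plant import env, imaging
def cam(n,st=None):
    p=imaging.camera_params(n)
    if 'R' in p: R=np.array(p['R']).T; o=-R@np.array(p['t'])
    else:
        T=np.array(p['tool_from_camera']); st=st or env.state()
        W=Ro.from_euler('xyz',st['tool_rot']).as_matrix()
        R=W@T[:3,:3]; o=W@T[:3,3]+np.array(st['position'])
    return np.array(p['mtx']),float(p['k1']),R,o
def rays(c,px):
    M,k,R,o=c; d=(np.atleast_2d(px).astype(float)-M[:2,2])/[M[0,0],M[1,1]]
    u=d.copy()
    for _ in range(15): u=d/(1+k*(u**2).sum(1,keepdims=True))
    return np.c_[u,np.ones(len(u))]@R.T
def onplane(c,px,z):
    r=rays(c,px); return c[3]+r*((z-c[3][2])/r[:,2])[:,None]
def cloud(c,depth):
    v,u=np.mgrid[:480,:640]; r=rays(c,np.c_[u.ravel(),v.ravel()])
    return (c[3]+r*depth.reshape(-1,1)).reshape(480,640,3)
E
python3 - <<'E'
from h import *
s=env.state(); print(s)
for n in ['side','top','wrist']:
    im,d=imaging.get_image(n); cv2.imwrite(f'pics/{n}0.png',im); np.save(f'pics/{n}0.npy',d)
    c=cam(n,s); print(n,c[0].round(1).tolist(),c[1],c[2].round(2).tolist(),c[3].round(3),(d>0).mean())
a=[cv2.imread(f'pics/{n}0.png') for n in ['side','top']]
E
```

```text
{'t': 0.0, 'joint_positions': array([ 1.12303751e+00,  3.42740640e-01,  1.52504033e+00, -1.15276758e-05,
        1.27541673e+00, -1.46014912e-01]), 'qvel': array([-0.00210252,  0.00080268,  0.00132422, -0.00060939, -0.00133228,
        0.00088248]), 'joint_efforts': array([-1.02032449e-03, -4.33680224e+01, -2.46010959e+01, -3.32882455e-04,
        7.91095459e-03, -9.23477444e-06]), 'position': array([0.15582945, 0.50090333, 0.23060854]), 'tool_rot': array([-3.14000308e+00, -2.22622751e-04,  2.83985194e+00]), 'contact_force': array([ 0.12165128, -0.36874682, -1.12544237]), 'moment': array([0.02277913, 0.06228707, 0.00276844]), 'gripper_force': 0.0, 'opening': 0.08528609002980775}
side [[439.6, 0.0, 319.8], [0.0, 439.6, 233.4], [0.0, 0.0, 1.0]] -0.04792097379256186 [[-0.83, 0.49, -0.27], [0.56, 0.73, -0.38], [0.01, -0.47, -0.88]] [0.88  0.748 1.331] 0.99578125
top [[588.5, 0.0, 315.3], [0.0, 588.5, 237.6], [0.0, 0.0, 1.0]] 0.008488668518925964 [[0.45, -0.71, 0.54], [-0.9, -0.34, 0.28], [-0.02, -0.61, -0.79]] [-0.226 -0.179  1.25 ] 0.9959212239583334
wrist [[431.9, 0.0, 319.2], [0.0, 431.9, 238.9], [0.0, 0.0, 1.0]] 0.013675033996369186 [[0.3, 0.91, 0.29], [0.95, -0.28, -0.09], [-0.0, 0.3, -0.95]] [0.081 0.524 0.373] 0.995966796875
```

View pics/top0.png

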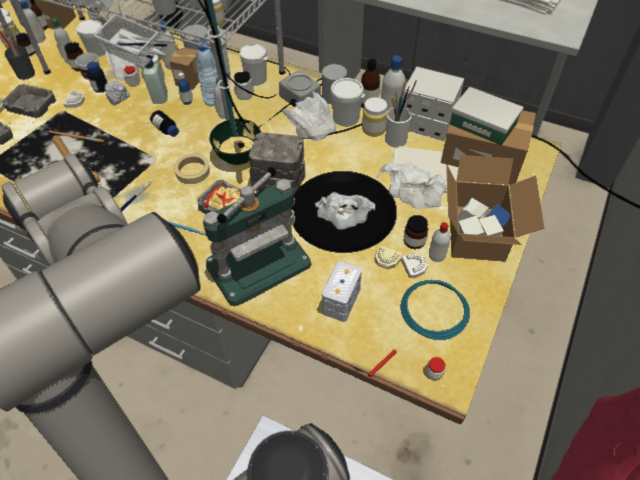

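View pics/side0.png

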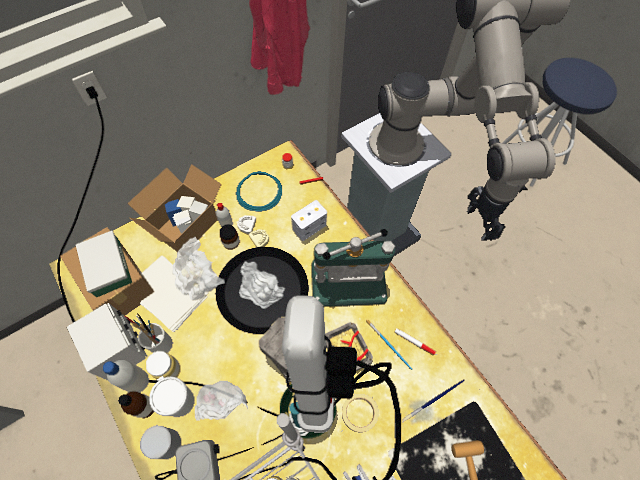

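The top view shows the press near (257,245) with its T-bar from (222,218) to (272,176), and the flask lid near (343,282). The side view shows the flask lid near (309,215) and the press near (352,268). Next I'll turn these into world points.

Run:
```python
from h import *
for n in ['top','side']:
    im=cv2.imread(f'pics/{n}0.png'); d=np.load(f'pics/{n}0.npy'); c=cam(n); P=cloud(c,d)
    x0,x1,y0,y1=(170,400,150,330) if n=='top' else (280,450,190,320)
    m=np.zeros((480,640),bool); m[y0:y1,x0:x1]=1
    # flask lid
    hsv=cv2.cvtColor(im,cv2.COLOR_BGR2HSV)
    fx=(P[...,2]>.08)&(P[...,2]<.096)&m&(hsv[...,1]<60)&(hsv[...,2]>120)
    if n=='top': fx[:, :320]=0
    else: fx[:, 335:]=0; 
    k,l,stt,ce=cv2.connectedComponentsWithStats(fx.astype(np.uint8)); i=1+stt[1:,4].argmax()
    q=P[l==i]; r=cv2.minAreaRect((q[:,:2]*1000).astype(np.float32)); print(n,'lid',stt[i,4],r,q[:,2].mean())
    e=cv2.minAreaRect(np.argwhere(l==i)[:,::-1].astype(np.float32)); b=onplane(c,cv2.boxPoints(e),.088); print(b[:,:2].round(4).tolist())
    g=(hsv[...,0]>60)&(hsv[...,0]<100)&(hsv[...,1]>70)&m&(P[...,2]>.01)
    for lo,hi in [(.018,.03),(.18,.2),(.225,.245),(.245,.258)]:
        q=P[(P[...,2]>lo)&(P[...,2]<hi)&m&(g|(lo>.24))]; 
        if len(q)>10: print(lo,len(q),cv2.minAreaRect((q[:,:2]*1000).astype(np.float32)))
    q=P[(P[...,2]>.266)&(P[...,2]<.29)&m]; 
    print('bar',len(q),cv2.minAreaRect((q[:,:2]*1000).astype(np.float32)),q[:,2].max())
    big=cv2.resize(im[y0:y1,x0:x1],None,fx=3 if n=='top' else 3,fy=3,interpolation=cv2.INTER_CUBIC); cv2.imwrite(f'pics/{n}crop.png',big)
```

```text
top lid 989 ((485.77655029296875, 124.44168090820312), (112.83121490478516, 65.30899047851562), 3.3341052532196045) 0.08802258544895998
[[0.4279, 0.1522], [0.5429, 0.164], [0.5398, 0.095], [0.4265, 0.0866]]
0.018 1654 ((599.37158203125, 323.9877014160156), (463.18719482421875, 478.6828918457031), 11.657862663269043)
0.18 79 ((472.1767272949219, 346.85247802734375), (13.02159309387207, 203.80657958984375), 55.83765411376953)
0.225 1007 ((487.7342529296875, 362.5395812988281), (55.59634017944336, 221.29127502441406), 59.23089599609375)
0.245 380 ((489.60205078125, 361.2697448730469), (40.1483039855957, 221.56288146972656), 58.784175872802734)
bar 550 ((489.2589111328125, 362.4926452636719), (30.507579803466797, 190.35748291015625), 83.01665496826172) 0.2899631700659434
side lid 526 ((487.79046630859375, 124.26045227050781), (107.90376281738281, 66.33108520507812), 4.386263370513916) 0.08806351351563557
[[0.5417, 0.0968], [0.4291, 0.0877], [0.4342, 0.1535], [0.5446, 0.161]]
0.018 840 ((543.8251953125, 239.23733520507812), (222.05491638183594, 532.1611938476562), 13.589736938476562)
0.18 12 ((501.0065002441406, 389.03265380859375), (4.259075164794922, 166.95445251464844), 58.282470703125)
0.225 728 ((492.2366638183594, 367.3040771484375), (54.62990188598633, 220.74179077148438), 58.054534912109375)
0.245 276 ((494.1745910644531, 368.18634033203125), (40.27714157104492, 217.5670623779297), 58.49724197387695)
bar 395 ((494.09088134765625, 365.5016174316406), (32.9428596496582, 190.53387451171875), 84.2380599975586) 0.28986020582673633
```

View pics/topcrop.png

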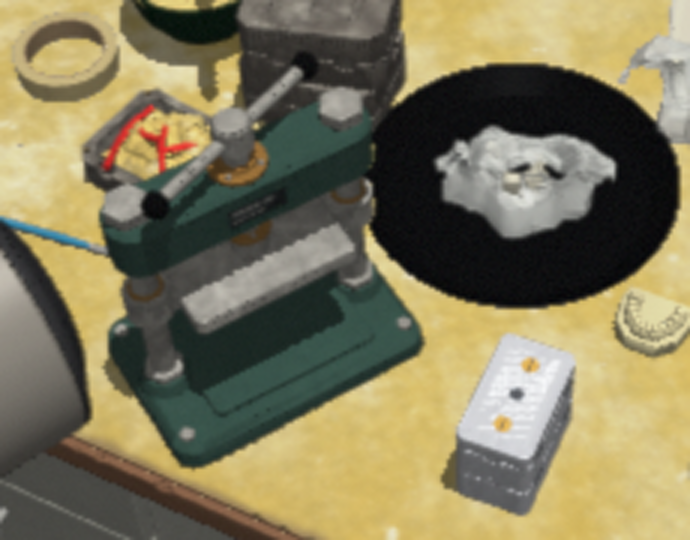

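View pics/sidecrop.png

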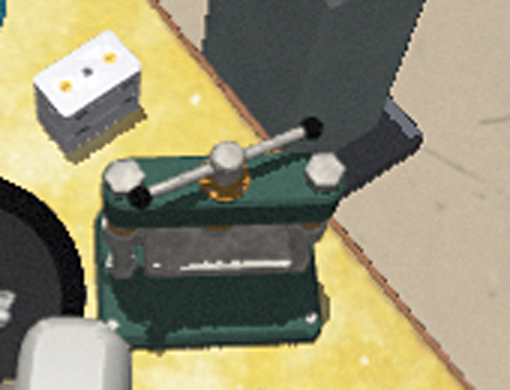

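The crops show the press front facing the robot side, with the bar turned anticlockwise from the column line. The flask stands alone with its long axis nearly along world x. I'll move to a viewing pose in front of the press, clear of and above everything.

Emit:
step_arm(
  targets=[
    [[0,0,-6],0,1],
    [[0,0,-12],0,1],
    [[-2,-1,-17],-0.18,1],
    [[-7,-4,-17],-0.36,1],
    [[-12,-6,-17],-0.54,1],
    [[-18,-9,-17],-0.72,1],
    [[-23,-11,-17],-0.9,1],
    [[-28,-13.5,-17],-1.08,1],
    [[-32.9,-15.6,-17],-1.2,1],
    [[-32.9,-15.6,-17],-1.315,1],
    [[-32.9,-15.6,-17],-1.315,1],
    [[-32.9,-15.6,-17],-1.315,1],
  ],
)

```text
t: 1.65
position: [0.4232, 0.2551, 0.4013]
tool_rot: [3.141, 0.0, -2.131]
contact_force: [-0.1, -0.1, 0.7]
opening: 0.0856
gripper_force: 0.0
```

Run:
```python
from h import *
s=env.state(); print(s['t'],s['position'],s['tool_rot'],s['joint_positions'].round(2),s['qvel'].max())
im,d=imaging.get_image('wrist'); cv2.imwrite('pics/w1.png',im); np.save('pics/w1.npy',d); np.save('pics/w1s.npy',np.r_[s['position'],s['tool_rot']])
```

```text
1.65 [0.42316078 0.25510296 0.40127839] [ 3.14107555e+00  9.47155545e-05 -2.13063748e+00] [ 0.39  0.21  1.25  0.    1.68 -2.19] 0.017033981891306282
```

View pics/w1.png

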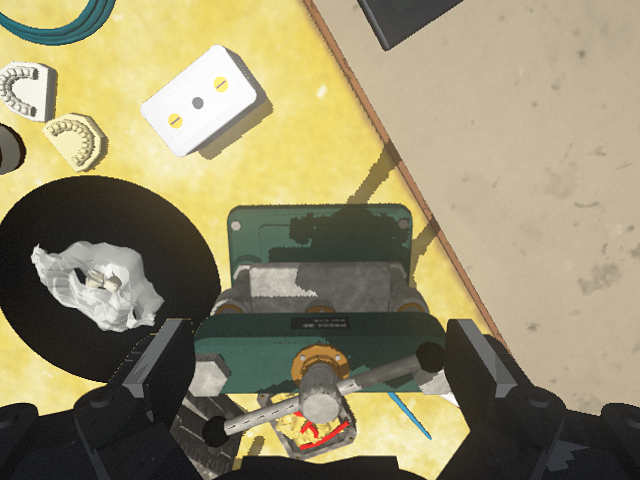

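The wrist view shows the flask lid centred at (200,100), the base front edge along row 206 from x 230 to 411, and the crosshead at rows 312–392. The hub is at (320,405) and the bar knobs at (215,432) and (430,357).

Run:
```python
from h import *
im=cv2.imread('pics/w1.png'); d=np.load('pics/w1.npy'); v=np.load('pics/w1s.npy')
c=cam('wrist',dict(position=v[:3],tool_rot=v[3:])); P=cloud(c,d); hsv=cv2.cvtColor(im,cv2.COLOR_BGR2HSV)
def lidfit(m):
    k,l,s,_=cv2.connectedComponentsWithStats(m.astype(np.uint8)); i=1+s[1:,4].argmax()
    ct=max(cv2.findContours((l==i).astype(np.uint8),cv2.RETR_EXTERNAL,cv2.CHAIN_APPROX_NONE)[0],key=len)[:,0]
    return ct
m=(abs(P[...,2]-.088)<.008)&(hsv[...,1]<60); m[200:]=0; m[:, :120]=0
ct=lidfit(m); W=onplane(c,ct,.088)[:,:2]*1000; print('lid',cv2.minAreaRect(W.astype(np.float32)))
# base
ex=np.array([np.cos(np.radians(58.5)),np.sin(np.radians(58.5))])
g=(hsv[...,0]>55)&(hsv[...,0]<100)&(hsv[...,1]>80)&(abs(P[...,2]-.024)<.008)
g[:190]=0; g[300:]=0; g[:,:215]=0; g[:,430:]=0
ct=lidfit(g)
f=ct[(ct[:,1]<212)&(ct[:,0]>250)&(ct[:,0]<395)]; F=onplane(c,f,.024)[:,:2]
l=cv2.fitLine(F.astype(np.float32),cv2.DIST_HUBER,0,1e-4,1e-4).ravel(); print('base front line',l,np.degrees(np.arctan2(l[1],l[0])))
rr=[(ct[ct[:,1]==r,0].min(),ct[ct[:,1]==r,0].max(),r) for r in range(222,262,6)]
for a,b,r in rr: print(r,onplane(c,[(a,r),(b,r)],.024)[:,:2].round(4).tolist())
# crosshead top plane from depth
q=(abs(P[...,2]-.238)<.004)&(hsv[...,0]>55)&(hsv[...,0]<100)&(hsv[...,1]>80)
Q=P[q][:,:2]*1000; print('xh',len(Q),cv2.minAreaRect(Q.astype(np.float32)))
# platen front edge
p=(abs(P[...,2]-.139)<.012); p[:240]=0;p[320:]=0;p[:,:235]=0;p[:,420:]=0; 
Q=P[p]; print('platen',len(Q), cv2.minAreaRect((Q[:,:2]*1000).astype(np.float32)),np.percentile(Q[:,2],[5,50,95]))
k=onplane(c,[(215,432),(430,357),(320,407)],.272); k[2]=onplane(c,[(320,407)],.29)[0]; print('knobs,hub',k.round(4).tolist(),np.degrees(np.arctan2(*(k[0]-k[1])[1::-1])), ((k[0]+k[1])/2).round(4))
```

```text
lid ((485.2195739746094, 126.25820922851562), (108.61859130859375, 64.71647644042969), 3.7926173210144043)Traceback (most recent call last):
  File "<stdin>", line 14, in <module>
  File "<stdin>", line 5, in lidfit
ValueError: attempt to get argmax of an empty sequence
```

Run:
```python
from h import *
im=cv2.imread('pics/w1.png'); d=np.load('pics/w1.npy'); v=np.load('pics/w1s.npy')
c=cam('wrist',dict(position=v[:3],tool_rot=v[3:])); P=cloud(c,d); hsv=cv2.cvtColor(im,cv2.COLOR_BGR2HSV)
for u,w in [(260,215),(320,225),(320,320),(240,235),(320,265),(320,285),(320,295),(320,407),(350,340),(210,375)]: print((u,w),hsv[w,u],P[w,u].round(4))
gm=(hsv[...,0]>60)&(hsv[...,0]<105)&(hsv[...,1]>60)&(im.max(2)<130)
f=[]
for u in range(250,395,3):
    r=np.where(gm[195:225,u])[0]; 
    if len(r): f.append((u,195+r[0]))
F=onplane(c,np.array(f)-[0,.5],.024)[:,:2]
l=cv2.fitLine(F.astype(np.float32),cv2.DIST_HUBER,0,1e-4,1e-4).ravel(); print('front',l,np.degrees(np.arctan2(l[1],l[0])),len(f))
for r in range(222,258,6):
    x=np.where(gm[r,215:430])[0]+215; print(r,x.min(),x.max(),onplane(c,[(x.min()-.5,r),(x.max()+.5,r)],.024)[:,:2].round(4).tolist())
k=onplane(c,[(215,432),(430,357)],.272); h=onplane(c,[(320,407)],.29); print('knobs,hub',k.round(4).tolist(),np.degrees(np.arctan2(*(k[0]-k[1])[1::-1])),((k[0]+k[1])/2).round(4),h)
for z0,t,b in [(.238,.004,gm),(.253,.004,hsv[...,1]<60)]:
    Q=P[(abs(P[...,2]-z0)<t)&b][:,:2]*1000; print(z0,len(Q),cv2.minAreaRect(Q.astype(np.float32)) if len(Q) else 0)
```

```text
(260, 215) [ 53  47 114] [0.5153 0.2642 0.0251]
(320, 225) [32 67 69] [0.4587 0.3139 0.0285]
(320, 320) [24 20 64] [0.4769 0.3417 0.2105]
(240, 235) [ 60  41 112] [0.5518 0.2724 0.0237]
(320, 265) [20 27 84] [0.465  0.3231 0.1366]
(320, 285) [23 22 94] [0.4762 0.341  0.1384]
(320, 295) [24 26 99] [0.4823 0.3507 0.138 ]
(320, 407) [ 18  23 202] [0.491  0.3635 0.2892]
(350, 340) [57 52 54] [0.4587 0.3581 0.2361]
(210, 375) [ 24  24 201] [0.5632 0.3166 0.2534]Traceback (most recent call last):
  File "<stdin>", line 10, in <module>
ValueError: operands could not be broadcast together with shapes (0,) (2,)
```

Run:
```python
from h import *
im=cv2.imread('pics/w1.png'); d=np.load('pics/w1.npy'); v=np.load('pics/w1s.npy')
c=cam('wrist',dict(position=v[:3],tool_rot=v[3:])); P=cloud(c,d); hsv=cv2.cvtColor(im,cv2.COLOR_BGR2HSV)
I=im.astype(int); gm=(I[...,1]>I[...,2])&(I.max(2)<140)
f=[]
for u in range(246,398,3):
    r=np.where(gm[195:225,u])[0]
    if len(r): f.append((u,195+r[0]))
F=onplane(c,np.array(f)-[0,.5],.024)[:,:2]
l=cv2.fitLine(F.astype(np.float32),cv2.DIST_HUBER,0,1e-4,1e-4).ravel(); print('front',l,np.degrees(np.arctan2(l[1],l[0])),len(f))
for r in range(222,262,8):
    x=np.where(gm[r,215:430])[0]+215; print(r,x.min(),x.max(),onplane(c,[(x.min()-.5,r),(x.max()+.5,r)],.024)[:,:2].round(4).tolist())
k=onplane(c,[(215,432),(430,357)],.272); h=onplane(c,[(320,407)],.29); print('knobs',k.round(4).tolist(),np.degrees(np.arctan2(*(k[0]-k[1])[1::-1])),((k[0]+k[1])/2).round(4),h)
for z0,b in [(.238,gm),(.253,hsv[...,1]<60)]:
    w=(abs(P[...,2]-z0)<.004)&b; w[:300]=0; Q=P[w][:,:2]*1000; print(z0,len(Q),cv2.minAreaRect(Q.astype(np.float32)) if len(Q) else 0)
w=(abs(P[...,2]-.1385)<.003); w[:240]=0;w[320:]=0;w[:,:230]=0;w[:,425:]=0
Q=P[w]; print('platen',len(Q),cv2.minAreaRect((Q[:,:2]*1000).astype(np.float32)))
```

```text
front [ 0.85754013 -0.51441705  0.4529726   0.288938  ] -30.958496 51
222 227 411 [[0.5561, 0.2495], [0.3607, 0.3726]]
230 228 411 [[0.5611, 0.2587], [0.3657, 0.3818]]
238 228 410 [[0.5673, 0.2672], [0.3718, 0.3904]]
246 229 410 [[0.5725, 0.2765], [0.3769, 0.3998]]
254 229 409 [[0.5788, 0.2853], [0.3831, 0.4087]]
knobs [[0.5788, 0.3516, 0.272], [0.4079, 0.3811, 0.272]] -9.795783261202033 [0.4933 0.3664 0.272 ] [[0.49062379 0.36299165 0.29      ]]
0.238 7721 ((492.876708984375, 365.1509094238281), (54.77129364013672, 203.18560791015625), 58.299842834472656)
0.253 1826 ((493.9086608886719, 366.82928466796875), (33.82253646850586, 208.71820068359375), 57.278785705566406)
platen 6253 ((472.40240478515625, 348.4271240234375), (51.753780364990234, 199.77139282226562), 58.41276931762695)
```

Emit:
step_arm(
  targets=[
    [[3,-3,3],0.18,1],
    [[6,-5,7],0.36,1],
    [[8,-7,12],0.54,1],
    [[10,-8.9,17],0.72,1],
    [[10,-8.9,21],0.9,1],
    [[10,-8.9,25],0.941,1],
    [[10,-8.9,28],0.941,1],
    [[10,-8.9,30],0.941,1],
    [[10,-8.9,33],0.941,1],
    [[10,-8.9,35.4],0.941,1],
    [[10,-8.9,35.4],0.941,1],
    [[10,-8.9,35.4],0.941,0.6],
    [[10,-8.9,35.4],0.941,0.5],
    [[10,-8.9,35.4],0.941,0.4],
    [[10,-8.9,35.4],0.941,0.4],
    [[10,-8.9,35.4],0.941,0.4],
    [[10,-8.9,35.4],0.941,0.4],
  ],
)

```text
t: 3.82
position: [0.4471, 0.1232, 0.0487]
tool_rot: [3.141, 0.002, -3.069]
contact_force: [-1.7, 3.6, 7.1]
opening: 0.0633
gripper_force: 67.1
```

Run:
```python
from h import *
s=env.state(); print(s['t'],s['position'],s['tool_rot'],s['opening'],s['gripper_force'])
```

```text
3.825 [0.44706637 0.1231619  0.04865333] [ 3.14093161e+00  2.48989488e-03 -3.06936745e+00] 0.06329912181083741 67.10132360458374
```

Emit:
step_arm(
  targets=[
    [[0,0,-3],0,0.4],
    [[0,0,-6],0,0.4],
    [[1.5,2.5,-6],-0.15,0.4],
    [[3,5,-6],-0.3,0.4],
    [[4.8,7,-6],-0.45,0.4],
    [[4.8,8.4,-6],-0.6,0.4],
    [[4.8,8.4,-6],-0.75,0.4],
    [[4.8,8.4,-6],-0.9,0.4],
    [[4.8,8.4,-6],-0.943,0.4],
    [[4.8,8.4,-6],-0.943,0.4],
    [[4.8,8.4,-6],-0.943,0.4],
  ],
)

```text
t: 5.2
position: [0.3923, 0.2028, 0.1073]
tool_rot: [3.141, -0.0, -2.127]
contact_force: [-0.5, -0.2, -4.8]
opening: 0.0634
gripper_force: 69.1
```

```bash
cat >> h.py <<'E'
def lid(n,z,st,lo=.02):
    im,d=imaging.get_image(n); c=cam(n,st); P=cloud(c,d); hsv=cv2.cvtColor(im,cv2.COLOR_BGR2HSV)
    t=np.array(st['position'])[:2]; dist=np.hypot(*(P[...,:2]-t).transpose(2,0,1))
    m=(abs(P[...,2]-z)<.009)&(dist<.11)&(hsv[...,1]<70)&(im.max(2)>100)
    k,l,s,_=cv2.connectedComponentsWithStats(m.astype(np.uint8)); i=1+s[1:,4].argmax()
    ct=max(cv2.findContours((l==i).astype(np.uint8),cv2.RETR_EXTERNAL,cv2.CHAIN_APPROX_NONE)[0],key=len)[:,0]
    return im,c,P,l==i,ct
E
python3 - <<'E'
from h import *
s=env.state(); print(s['t'],s['position'],s['tool_rot'],s['opening'],s['gripper_force'],s['joint_positions'].round(2))
for n in ['wrist','top','side']:
    im,c,P,m,ct=lid(n,s['position'][2]-.0487+.088,s)
    z=np.median(P[m][:,2]); print(n,m.sum(),z.round(4),cv2.minAreaRect((onplane(c,ct,z)[:,:2]*1000).astype(np.float32)))
    if n=='wrist': cv2.imwrite('pics/w2.png',im)
E
```

```text
5.2 [0.39232191 0.20282595 0.1073248 ] [ 3.14149944e+00 -1.29610935e-04 -2.12745083e+00] 0.06335006625441662 69.1391372680664 [ 0.3   0.35  1.92 -0.    0.88 -2.28]
wrist 397 0.1463 ((405.353759765625, 178.8695831298828), (4.666401386260986, 12.464375495910645), 62.218692779541016)
top 174 0.1464 ((390.70208740234375, 197.47662353515625), (25.79330825805664, 57.00343704223633), 51.48332214355469)
side 526 0.1464 ((416.7855224609375, 238.4986572265625), (107.50750732421875, 62.83810043334961), 57.297611236572266)
```

View pics/w2.png

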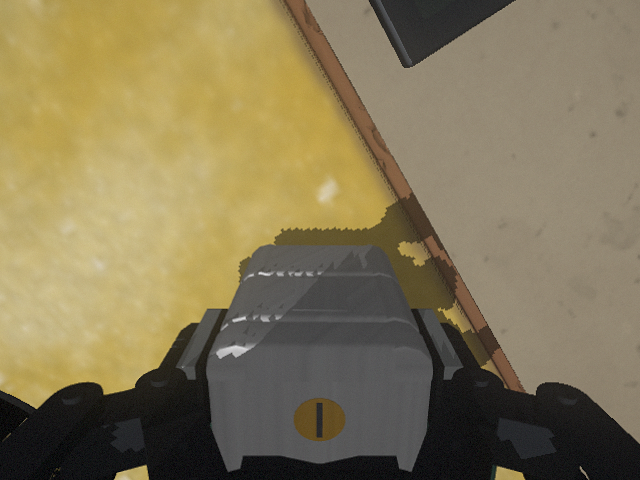

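Side view measurement puts the flask square in front of the press. I'll lower it to 3 mm above bed level and slide it in.

Emit:
step_arm(
  targets=[
    [[0,0,1.2],0,0.4],
    [[0,0,2.45],0,0.4],
    [[0,0,2.45],0,0.4],
    [[-1.5,0,2.45],0,0.4],
    [[-3,0,2.45],0,0.4],
    [[-4,0,2.45],0,0.4],
    [[-5,0,2.45],0,0.4],
    [[-6,0,2.45],0,0.4],
    [[-6.8,0,2.45],0,0.4],
    [[-6.8,0,2.45],0,0.4],
  ],
)

```text
t: 6.6
position: [0.4286, 0.2611, 0.0827]
tool_rot: [-3.141, 0.0, -2.126]
contact_force: [-0.3, -0.1, -5.1]
opening: 0.0637
gripper_force: 69.0
```

Run:
```python
from h import *
s=env.state(); print(s['t'],s['position'],s['tool_rot'],s['contact_force'].round(1))
im,d=imaging.get_image('side'); im2,_=imaging.get_image('top')
a=cv2.resize(im[200:330,270:430],None,fx=2.4,fy=2.4,interpolation=cv2.INTER_CUBIC); b=cv2.resize(im2[170:330,180:350],(384,361),interpolation=cv2.INTER_CUBIC); 
h=max(a.shape[0],b.shape[0]); f=lambda x:cv2.copyMakeBorder(x,0,h-x.shape[0],0,0,cv2.BORDER_CONSTANT)
cv2.imwrite('pics/s3.png',np.hstack([f(a),f(b)]))
```

```text
6.6 [0.42860773 0.26109786 0.08274921] [-3.14144750e+00  2.50946375e-04 -2.12591984e+00] [-0.3 -0.1 -5.1]
```

View pics/s3.png

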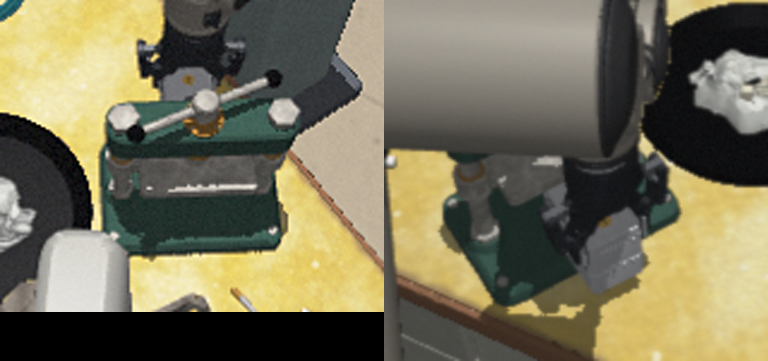

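The pictures show the flask going in between the columns, centred, with nothing touched. I'll continue in and set it down.

Emit:
step_arm(
  targets=[
    [[-1,0,0],0,0.4],
    [[-2,0,0],0,0.4],
    [[-3,0,0],0,0.4],
    [[-3,0,0],0,0.4],
    [[-3,0,0.15],0,0.4],
    [[-3,0,0.25],0,0.4],
    [[-3,0,0.3],0,0.4],
    [[-3,0,0.3],0,0.4],
  ],
)

```text
t: 7.7
position: [0.4439, 0.2859, 0.0801]
tool_rot: [3.141, -0.0, -2.126]
contact_force: [-2.2, -1.2, 0.4]
opening: 0.0631
gripper_force: 69.8
```

Emit:
step_arm(
  targets=[
    [[0,0,0],0,0.6],
    [[0,0,0],0,0.9],
    [[0,0,0],0,1],
    [[0,0,0],0,1],
    [[0,0,0],0,1],
    [[2,0,0],0,1],
    [[5,0,0],0,1],
    [[8,0,-2],0,1],
    [[8,0,-7],0,1],
    [[8,0,-13],0,1],
    [[6,0,-17],0,1],
    [[6,0,-17],0,1],
    [[6,0,-17],0,1],
  ],
)

```text
t: 9.32
position: [0.4119, 0.2349, 0.2489]
tool_rot: [3.141, -0.001, -2.126]
contact_force: [0.5, -0.8, 0.4]
opening: 0.0857
gripper_force: 0.0
```

Run:
```python
from h import *
s=env.state(); print(s['t'],s['position'],s['tool_rot'])
im,d=imaging.get_image('wrist'); cv2.imwrite('pics/w4.png',im); np.save('pics/w4.npy',d); np.save('pics/w4s.npy',np.r_[s['position'],s['tool_rot']])
```

```text
9.325 [0.41185474 0.23492079 0.24887779] [ 3.14065314e+00 -1.27928693e-03 -2.12614608e+00]
```

View pics/w4.png

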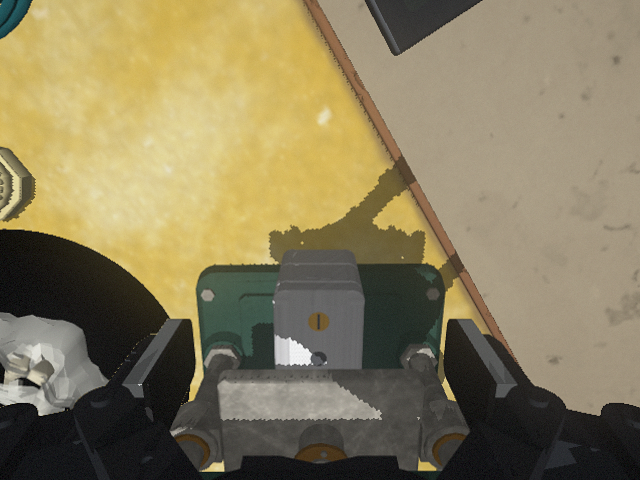

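The view shows the flask lid at cols 275–364, rear edge at row 290. The platen front is at row 370 and the base bolts at (208,295) and (433,295). Now to measure in press axes.

```bash
cat > m.py <<'E'
from h import *
A=np.array([.4929,.3654]); th=np.radians(58.2); E=np.array([[np.cos(th),np.sin(th)],[-np.sin(th),np.cos(th)]])
def meas(im,d,s):
    c=cam('wrist',s); P=cloud(c,d); I=im.astype(int); hsv=cv2.cvtColor(im,cv2.COLOR_BGR2HSV)
    X=(P[...,:2]-A)@E.T*1000
    pf=lambda px,z:(onplane(c,px,z)[:,:2]-A)@E.T*1000
    # lid: depth mask, side edges and rear edge
    m=(abs(P[...,2]-.119)<.006)&(abs(X[...,1])<50)&(X[...,0]>-130)&(X[...,0]<-52)
    ct=max(cv2.findContours(m.astype(np.uint8),cv2.RETR_EXTERNAL,cv2.CHAIN_APPROX_NONE)[0],key=len)[:,0]
    C=pf(ct,.119); r=C[:,0].min()
    L=C[(C[:,0]>r+8)&(C[:,0]<-58)]; 
    out=[]
    for sg in (1,-1):
        q=L[L[:,1]*sg>20]; l=np.polyfit(q[:,0],q[:,1],1); out.append(l); print('lid side',sg,len(q),'y@rear',np.polyval(l,r).round(1),'slope deg',np.degrees(np.arctan(l[0])).round(2))
    mid=[(np.polyval(out[0],x)+np.polyval(out[1],x))/2 for x in (r,-54)]
    R=C[(C[:,0]<r+4)&(abs(C[:,1])<22)]; l=np.polyfit(R[:,1],R[:,0],1); print('rear x',np.polyval(l,0).round(1),'tilt deg',-np.degrees(np.arctan(l[0])).round(2),'mid y rear/front',np.round(mid,1),'z',np.median(P[m][:,2]))
    pm=(abs(P[...,2]-.139)<.006)&(abs(X[...,1])<75)&(X[...,0]>-62)&(X[...,0]<-20)
    ct=max(cv2.findContours(pm.astype(np.uint8),cv2.RETR_EXTERNAL,cv2.CHAIN_APPROX_NONE)[0],key=len)[:,0]; C=pf(ct,.139)
    F=C[(C[:,0]<C[:,0].min()+4)&(abs(C[:,1])<55)]; l=np.polyfit(F[:,1],F[:,0],1); print('platen front x',np.polyval(l,0).round(1),'tilt',-np.degrees(np.arctan(l[0])).round(2),'y range',C[:,1].min().round(1),C[:,1].max().round(1),'z',np.median(P[pm][:,2]))
    # base sides
    bm=(abs(P[...,2]-.024)<.006)&(abs(X[...,1])<135)&(X[...,0]>-95)&(X[...,0]<-45)&(I[...,1]>=I[...,2])
    for x0 in (-72,-66,-60):
        q=X[bm&(abs(X[...,0]-x0)<1.5)][:,1]; print('base y',x0,q.min().round(1),q.max().round(1))
    q=X[bm&(abs(X[...,1]-75)<25)][:,0]; q2=X[bm&(abs(X[...,1]+75)<25)][:,0]; print('base front',np.percentile(q,.5).round(1),np.percentile(q2,.5).round(1))
    return pf
E
python3 - <<'E'
from m import *
v=np.load('pics/w4s.npy'); pf=meas(cv2.imread('pics/w4.png'),np.load('pics/w4.npy'),dict(position=v[:3],tool_rot=v[3:]))
print('bolts',pf([(208,295),(433,294)],.026),'screw',pf([(319,321),(319,358)],.119))
E
```

```text
lid side 1 58 y@rear 31.1 slope deg -0.64
lid side -1 58 y@rear -31.9 slope deg -0.3
rear x -110.8 tilt deg -0.08 mid y rear/front [-0.4 -0.8] z 0.11935481113114241
platen front x -53.6 tilt -0.03 y range -71.0 71.9 z 0.1392600636055679
base y -72 -113.2 114.8
base y -66 -115.8 116.7
base y -60 -115.9 117.7
base front -81.2 -81.1
bolts [[ -60.96194405 -102.95908592]
 [ -61.31223392  105.38417496]] screw [[-84.10440859  -0.2758323 ]
 [-54.11390224  -0.34865676]]
```

Flask yaw is within about 0.3° and its y is about 1 mm right of centre. It needs 55 mm more, so I'll turn the tool and push with the back of an open finger.

Emit:
step_arm(
  targets=[
    [[1,0,0],0.18,1],
    [[2,0,0],0.36,1],
    [[3,0,0],0.54,1],
    [[3.6,0,0],0.72,1],
    [[3.6,0,0],0.9,1],
    [[3.6,0,3],1.08,1],
    [[3.6,0,7],1.26,1],
    [[3.6,0,11],1.44,1],
    [[3.6,0,15],1.571,1],
    [[3.6,0,18],1.571,1],
    [[3.6,0,21.2],1.571,1],
    [[3.6,0,21.2],1.571,1],
    [[3.6,0,21.2],1.571,1],
  ],
)

```text
t: 11.0
position: [0.3935, 0.2045, 0.0381]
tool_rot: [-3.141, -0.0, 2.586]
contact_force: [-0.5, 0.3, 0.4]
opening: 0.0856
gripper_force: 0.0
```

Emit:
step_arm(
  targets=[
    [[0,0.7,0],0,1],
    [[0,1.4,0],0,1],
    [[0,1.9,0],0,1],
    [[0,2.3,0],0,1],
    [[0,2.7,0],0,1],
    [[0,3.1,0],0,1],
    [[0,3.5,0],0,1],
    [[0,3.9,0],0,1],
    [[0,4.3,0],0,1],
    [[0,4.7,0],0,1],
    [[0,5.0,0],0,1],
    [[0,5.0,0],0,1],
  ],
)

```text
t: 12.5
position: [0.4203, 0.2475, 0.0378]
tool_rot: [3.141, 0.0, 2.586]
contact_force: [-0.6, -0.9, -0.6]
opening: 0.0855
gripper_force: 0.0
```

Run:
```python
from m import *
s=env.state(); print(s['t'],s['contact_force'],(s['position'][:2]-A)@E.T)
im,d=imaging.get_image('wrist'); c=cam('wrist',s); P=cloud(c,d); X=(P[...,:2]-A)@E.T*1000
cv2.imwrite('pics/w5.png',im)
m=(abs(P[...,2]-.119)<.006)&(abs(X[...,1])<45)&(X[...,0]<-50)&(X[...,0]>-130)
q=X[m]; print(m.sum(), np.percentile(q[:,0],[1,5]), [ (y,np.percentile(q[abs(q[:,1]-y)<2][:,0],3).round(1)) for y in range(-28,29,8) if (abs(q[:,1]-y)<2).sum()>5])
```

```text
12.5 [-0.64798247 -0.85172414 -0.56379495] [-0.13842008 -0.00040944]
4689 [-129.41922838 -126.90850036] [(12, np.float64(-129.6))]
```

View pics/w5.png

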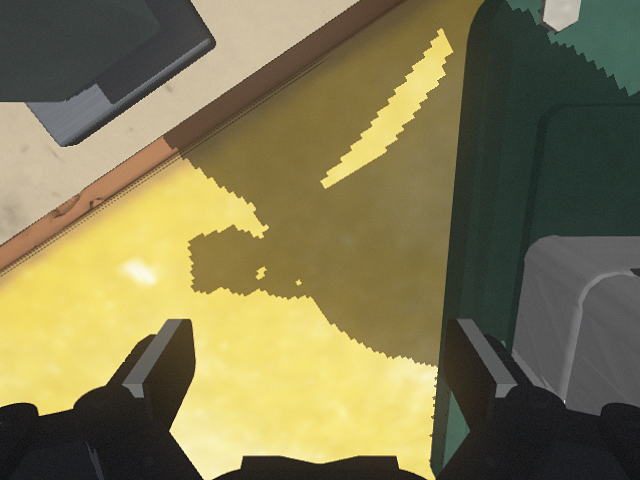

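The view shows the flask's rear end just right of the right finger, with the rear face spanning about cols 515–575 near row 350.

Run:
```python
from m import *
s=env.state(); im=cv2.imread('pics/w5.png'); c=cam('wrist',s); pf=lambda px,z:(onplane(c,px,z)[:,:2]-A)@E.T*1000
print(pf([(574,340),(570,380),(578,310)],.119),pf([(516,350),(520,320)],.033))
```

```text
[[-97.79840729  40.78716652]
 [-97.15544891  33.25708266]
 [-98.10561748  46.1337681 ]] [[-62.21097128 -15.27450916]
 [-62.44225805  -2.22825183]]
```

Run:
```python
from m import *
s=env.state(); im,d=imaging.get_image('wrist'); c=cam('wrist',s); P=cloud(c,d)
print('cam',((c[3][:2]-A)@E.T*1000).round(1),c[3][2])
for u,w in [(518,350),(530,350),(550,350),(565,350),(580,350),(600,350),(630,350),(630,290),(560,250),(500,200),(400,200),(600,400)]:
    print((u,w),((P[w,u,:2]-A)@E.T*1000).round(1),P[w,u,2].round(4))
```

```text
cam [-138.7   77.7] 0.18051084232102893
(518, 350) [-64.  -12.2] 0.0379
(530, 350) [-63.9  -7.2] 0.0458
(550, 350) [-64.3   0.5] 0.0581
(565, 350) [-64.5   5.4] 0.0658
(580, 350) [-64.3   9.3] 0.072
(600, 350) [-64.2  14.1] 0.0796
(630, 350) [-64.  20.] 0.0889
(630, 290) [-58.7  30.7] 0.0779
(560, 250) [-59.4  30.4] 0.0456
(500, 200) [-72.2  42.5] 0.0246
(400, 200) [-104.2   37. ] -0.0004
(600, 400) [-63.1   0.3] 0.082
```

Emit:
step_arm(
  targets=[
    [[0,0.3,0],0,1],
    [[0,0.6,0],0,1],
    [[0,0.6,0],0,1],
    [[0,-2,0],0,1],
    [[0,-4,-2],0,1],
    [[0,-4,-8],-0.18,1],
    [[0,-4,-14],-0.36,1],
    [[0,-4,-20],-0.54,1],
    [[0,-3,-21],-0.72,1],
    [[0,-2,-21],-0.9,1],
    [[0,-1.5,-21],-1.08,1],
    [[0,-1.5,-21],-1.26,1],
    [[0,-1.5,-21],-1.44,1],
    [[0,-1.5,-21],-1.571,1],
    [[0,-1.5,-21],-1.571,1],
    [[0,-1.5,-21],-1.571,1],
  ],
)

```text
t: 14.6
position: [0.4122, 0.2346, 0.2479]
tool_rot: [-3.141, 0.001, -2.129]
contact_force: [0.4, -1.0, -0.6]
opening: 0.0851
gripper_force: 0.0
```

Run:
```python
from m import *
s=env.state(); print(s['t'],s['position'],s['tool_rot'][2])
im,d=imaging.get_image('wrist'); cv2.imwrite('pics/w6.png',im)
c=cam('wrist',s); P=cloud(c,d); X=(P[...,:2]-A)@E.T*1000
m=(P[...,2]>.045)&(P[...,2]<.105)&(abs(X[...,1])<29)&(X[...,0]>-75)&(X[...,0]<-45)
q=X[m]; l=np.polyfit(q[:,1],q[:,0],1); print('rear face x',len(q),np.median(q[:,0]),l)
for sg in (1,-1):
    e=X[(P[...,2]>.045)&(P[...,2]<.118)&(X[...,1]*sg>20)&(X[...,1]*sg<45)&(X[...,0]>-75)&(X[...,0]<-45)][:,1]; print('edge y',np.percentile(e*sg,98.5)*sg)
try: meas(im,d,s)
except Exception as ex: print(ex)
pm=(abs(P[...,2]-.139)<.004)&(abs(X[...,1])<70); print('platen front',np.percentile(X[pm][:,0],1))
bm=(abs(P[...,2]-.024)<.006)&(abs(X[...,1])<135)&(X[...,0]>-95)&(X[...,0]<-45)&(im[...,1]>=im[...,2])
for x0 in (-72,-66,-60): q=X[bm&(abs(X[...,0]-x0)<1.5)][:,1]; print('base y',x0,q.min().round(1),q.max().round(1))
for sg in(1,-1): print('base front',np.percentile(X[bm&(abs(X[...,1]*sg-75)<25)][:,0],.5))
```

```text
14.6 [0.41215825 0.23456467 0.24791936] -2.1287877627495213
rear face x 2652 -58.23428032241661 [-9.50686509e-05 -5.81218178e+01]
edge y 31.653759327657873
edge y -32.289300397149994
expected non-empty vector for x
platen front -49.850924118281135
base y -72 -113.0 114.0
base y -66 -115.6 116.7
base y -60 -116.2 117.2
base front -81.15917875518426
base front -81.2393738988381
```

View pics/w6.png

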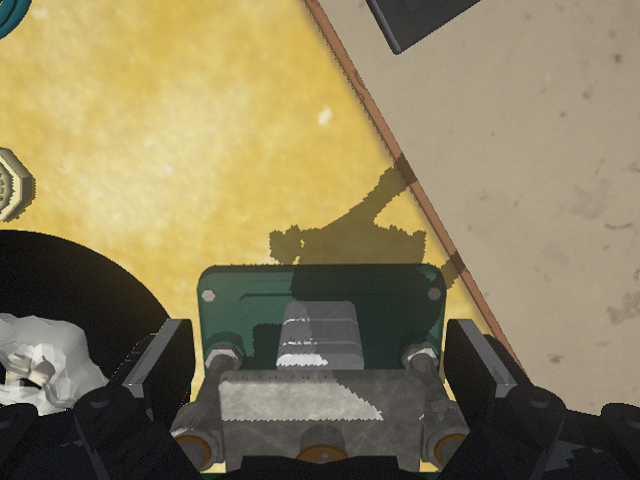

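The flask stands square, its rear face at −58.2 in my frame against a target of −56. I'll push 2 mm more.

Emit:
step_arm(
  targets=[
    [[1,0,0],0.18,1],
    [[1.8,0,0],0.36,1],
    [[1.8,0,0],0.54,1],
    [[1.8,0,0],0.72,1],
    [[1.8,0,3],0.9,1],
    [[1.8,0,7],1.08,1],
    [[1.8,0,11],1.26,1],
    [[1.8,0,15],1.44,1],
    [[1.8,0,18],1.57,1],
    [[1.8,0,21],1.57,1],
    [[1.8,0,21],1.57,1],
    [[0.5,0,21],1.57,1],
    [[-0.8,0,21],1.57,1],
    [[-1.6,0,21],1.57,1],
    [[-2,0,21],1.57,1],
    [[-2.3,0,21],1.57,1],
    [[-2.35,0,21],1.57,1],
    [[-2.35,0,21],1.57,1],
  ],
)

```text
t: 16.9
position: [0.4239, 0.2539, 0.0376]
tool_rot: [-3.141, -0.001, 2.587]
contact_force: [-1.6, -3.2, 0.0]
opening: 0.0859
gripper_force: 0.0
```

Run:
```python
from m import *
s=env.state(); print(s['t'],(s['position'][:2]-A)@E.T,s['tool_rot'],s['contact_force'])
im,d=imaging.get_image('wrist'); c=cam('wrist',s); P=cloud(c,d); X=(P[...,:2]-A)@E.T*1000
m=(P[...,2]>.045)&(P[...,2]<.1)&(abs(X[...,1])<26)&(X[...,0]>-70)&(X[...,0]<-48)
q=X[m]; print(len(q),np.median(q[:,0]),np.polyfit(q[:,1],q[:,0],1))
```

```text
16.9 [-1.31097468e-01 -6.02710161e-05] [-3.14064824e+00 -6.41085655e-04  2.58665828e+00] [-1.55998523 -3.2080551   0.01542565]
12120 -56.6784146571244 [ 4.77706659e-03 -5.71075306e+01]
```

Centred within about 1 mm. Now I'll back off, rise, and move over the hub with the open fingers straddling it and set behind the bar.

Emit:
step_arm(
  targets=[
    [[0,-2,0],0,1],
    [[0,-4,0],0,1],
    [[0,-4,-6],0,1],
    [[0,-4,-12],0,1],
    [[0,-4,-18],0.1,1],
    [[0,-4,-24],0.2,1],
    [[0,-4,-30],0.3,1],
    [[0,-1,-32.2],0.4,1],
    [[0,4,-32.2],0.577,1],
    [[0,9,-32.2],0.577,1],
    [[0,13.2,-32.2],0.577,1],
    [[0,13.2,-32.2],0.577,1],
    [[0,13.2,-32.2],0.577,1],
  ],
)

```text
t: 18.58
position: [0.4938, 0.3663, 0.3597]
tool_rot: [-3.142, -0.0, 2.01]
contact_force: [0.2, 0.5, 0.2]
opening: 0.0855
gripper_force: 0.0
```

Run:
```python
from m import *
s=env.state(); print(s['t'],s['position'],s['tool_rot'],s['joint_positions'].round(2))
im,d=imaging.get_image('side'); c=cam('side'); P=cloud(c,d)
a=cv2.resize(im[140:300,280:430],None,fx=4,fy=3.7,interpolation=cv2.INTER_CUBIC); cv2.imwrite('pics/s7.png',a)
im,d=imaging.get_image('wrist'); c=cam('wrist',s); P=cloud(c,d)
m=(P[...,2]>.264)&(P[...,2]<.283)&(np.hypot(*(P[...,:2]-A).transpose(2,0,1))<.105); q=P[m]
l=cv2.fitLine((q[:,:2]*1000).astype(np.float32),cv2.DIST_HUBER,0,.1,.01).ravel(); print(len(q),np.degrees(np.arctan2(l[1],l[0])),l, q[:,2].max())
```

```text
18.575 [0.49380962 0.36631067 0.35968606] [-3.14153602e+00 -9.28062028e-06  2.00991050e+00] [0.51 0.47 0.99 0.   1.69 0.07]
6880 -10.11417 [ 9.8445976e-01 -1.7561020e-01  4.8177509e+02  3.7033649e+02] 0.28298878598509947
```

View pics/s7.png

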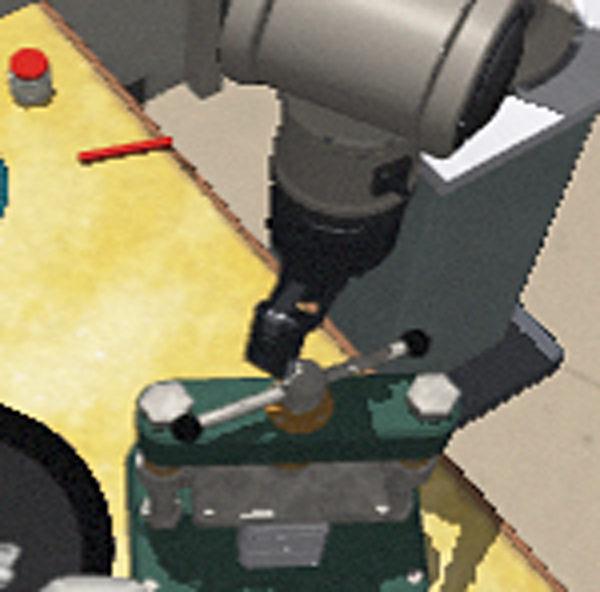

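The side crop shows the flask's far end emerging evenly under the platen, with the gripper above the hub. Descend and start winding.

Emit:
step_arm(
  targets=[
    [[0,0,4],0,1],
    [[0,0,8],0,1],
    [[0,0,10],0,1],
    [[0,0,12.2],0,1],
    [[0,0,12.2],0,1],
    [[0,0,12.2],0.12,1],
    [[0,0,12.2],0.24,1],
    [[0,0,12.2],0.36,1],
    [[0,0,12.2],0.48,1],
    [[0,0,12.2],0.6,1],
    [[0,0,12.2],0.6,1],
  ],
)

```text
t: 20.05
position: [0.494, 0.3658, 0.239]
tool_rot: [3.141, 0.0, 1.41]
contact_force: [0.1, -2.3, -2.3]
opening: 0.0854
gripper_force: 1.2
```

```bash
cat > b.py <<'E'
from m import *
s=env.state(); print(s['t'],s['position'].round(4),s['tool_rot'][2],s['contact_force'].round(1),s['moment'].round(2),s['joint_positions'].round(2))
for n in ['wrist','side']:
    im,d=imaging.get_image(n); c=cam(n,s); P=cloud(c,d); R=np.hypot(*(P[...,:2]-A).transpose(2,0,1))
    m=(P[...,2]>.257)&(P[...,2]<.285)&(R<.1)&(R>.02)&(im.min(2)>70); q=P[m]
    if len(q)>30:
        l=cv2.fitLine((q[:,:2]*1000).astype(np.float32),cv2.DIST_HUBER,0,.1,.01).ravel(); a=np.degrees(np.arctan2(l[1],l[0]))
        print(n,len(q),'bar angle',a,'screw',np.radians((148.2-a)%180))
E
python3 b.py
```

```text
20.05 [0.494  0.3658 0.239 ] 1.410366461226437 [ 0.1 -2.3 -2.3] [-0.37  0.01  0.07] [ 0.51  0.5   1.25 -0.    1.39  0.67]
wrist 13288 bar angle -33.1602 screw 0.02373995
side 103 bar angle -32.30885 screw 0.00888111
```

The couple works: the bar has turned about 0.4 rad at low force. Continue.

Emit:
step_arm(
  targets=[
    [[0,0,0],0.15,1],
    [[0,0,0],0.3,1],
    [[0,0,0],0.45,1],
    [[0,0,0],0.6,1],
    [[0,0,0],0.75,1],
    [[0,0,0],0.9,1],
    [[0,0,0.1],1.05,1],
    [[0,0,0.1],1.2,1],
    [[0,0,0.1],1.35,1],
    [[0,0,0.1],1.5,1],
    [[0,0,0.2],1.65,1],
    [[0,0,0.2],1.8,1],
    [[0,0,0.2],1.95,1],
    [[0,0,0.2],2.1,1],
    [[0,0,0.2],2.2,1],
    [[0,0,0.2],2.2,1],
  ],
)

```text
t: 22.15
position: [0.4923, 0.3665, 0.2349]
tool_rot: [3.138, 0.002, -0.786]
contact_force: [-5.1, -2.6, -7.5]
opening: 0.0855
gripper_force: 14.4
```

```bash
python3 b.py
```

```text
22.15 [0.4923 0.3665 0.2349] -0.7855440704503851 [-5.1 -2.6 -7.5] [-0.21  0.79  1.28] [0.51 0.51 1.25 0.   1.39 2.87]
wrist 12256 bar angle 22.900951 screw 2.1868808
side 47 bar angle 9.940436 screw 2.4130847
```

Torque is rising with the wrist near its range limit. I'll lift, turn back half a turn, and take a second bite.

Emit:
step_arm(
  targets=[
    [[0,0,0],-0.12,1],
    [[0,0,0],-0.2,1],
    [[0,0,-5],-0.2,1],
    [[0,0,-10],-0.3,1],
    [[0,0,-12],-0.48,1],
    [[0,0,-12],-0.66,1],
    [[0,0,-12],-0.84,1],
    [[0,0,-12],-1.02,1],
    [[0,0,-12],-1.2,1],
    [[0,0,-12],-1.38,1],
    [[0,0,-12],-1.56,1],
    [[0,0,-12],-1.74,1],
    [[0,0,-12],-1.92,1],
    [[0,0,-12],-2.1,1],
    [[0,0,-12],-2.28,1],
    [[0,0,-12],-2.46,1],
    [[0,0,-12],-2.64,1],
    [[0,0,-12],-2.82,1],
    [[0,0,-12],-3.0,1],
    [[0,0,-12],-3.18,1],
  ],
)

```text
t: 24.75
position: [0.4945, 0.3669, 0.3573]
tool_rot: [3.137, 0.001, 2.398]
contact_force: [-0.2, -0.8, -0.1]
opening: 0.0856
gripper_force: 0.0
```

Emit:
step_arm(
  targets=[
    [[0,0,0],-0.16,1],
    [[0,0,0],-0.16,1],
  ],
)

```text
t: 25.0
position: [0.4944, 0.3668, 0.3571]
tool_rot: [3.138, 0.001, 2.55]
contact_force: [-1.1, -0.3, 0.4]
opening: 0.085
gripper_force: 0.0
```

```bash
python3 b.py
python3 - <<'E'
from m import *
s=env.state(); im,d=imaging.get_image('side'); c=cam('side'); P=cloud(c,d); im,_=imaging.get_image('wrist'); cv2.imwrite('pics/w8.png',im)
E
```

```text
25.0 [0.4944 0.3668 0.3571] 2.5502112243886925 [-1.1 -0.3  0.4] [-0.04  0.03  0.  ] [ 0.51  0.47  0.99  0.    1.68 -0.47]
wrist 4032 bar angle 31.385582 screw 2.0387962
side 73 bar angle 31.13348 screw 2.043196
```

View pics/w8.png

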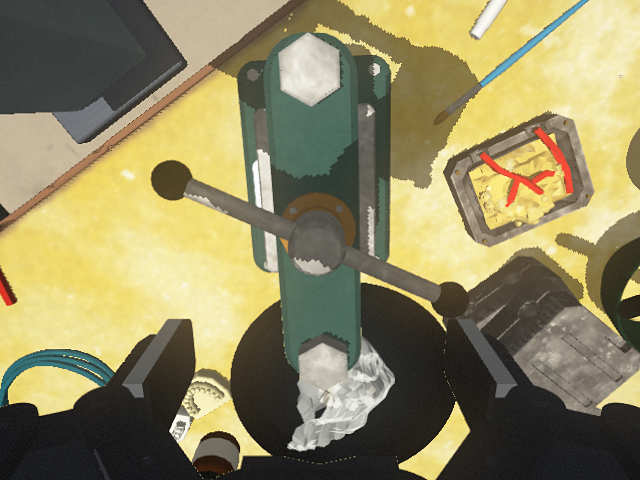

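Emit:
step_arm(
  targets=[
    [[0,0,0],-0.17,1],
    [[0,0,0],-0.2,1],
    [[0,0,5],-0.2,1],
    [[0,0,9],-0.2,1],
    [[0,0,12.1],-0.2,1],
    [[0,0,12.1],-0.2,1],
    [[0,0,12.1],-0.06,1],
    [[0,0,12.1],0.06,1],
    [[0,0,12.1],0.16,1],
    [[0,0,12.1],0.26,1],
    [[0,0,12.1],0.26,1],
  ],
)

```text
t: 26.58
position: [0.4942, 0.3672, 0.2365]
tool_rot: [3.139, 0.001, 2.292]
contact_force: [-0.1, 0.4, 1.4]
opening: 0.0856
gripper_force: 19.0
```

```bash
python3 b.py
```

```text
26.575 [0.4942 0.3672 0.2365] 2.292192215258016 [-0.1  0.4  1.4] [-0.03  0.2   1.78] [ 0.51  0.51  1.25 -0.    1.38 -0.21]
wrist 13201 bar angle 19.398344 screw 2.2480128
side 46 bar angle -13.0224 screw 2.8138616
```

Emit:
step_arm(
  targets=[
    [[0,0,0],0.08,1],
    [[0,0,0],0.16,1],
    [[0,0,0],0.2,1],
    [[0,0,0],0.2,1],
  ],
)

```text
t: 27.18
position: [0.4943, 0.3668, 0.2364]
tool_rot: [3.139, 0.001, 2.094]
contact_force: [-1.1, -0.4, 6.2]
opening: 0.0854
gripper_force: 35.7
```

```bash
python3 b.py; python3 -c "
from h import *
print(env.state()['joint_efforts'].round(2),env.state()['gripper_force'])"
```

```text
27.175 [0.4943 0.3668 0.2364] 2.0939904329475176 [-1.1 -0.4  6.2] [-0.25  0.27  3.34] [ 0.51  0.51  1.25 -0.    1.38 -0.01]
wrist 12984 bar angle 8.711127 screw 2.43454
side 49 bar angle 6.853547 screw 2.466961
[ -3.17 -49.27 -24.1    0.71  -0.5    3.38] 35.80349922180176
```

Emit:
step_arm(
  targets=[
    [[0,0,0],0.05,1],
    [[0,0,0],0.05,1],
    [[0,0,0],-0.1,1],
    [[0,0,0],-0.25,1],
    [[0,0,-5],-0.25,1],
    [[0,0,-10],-0.25,1],
    [[0,0,-12],-0.25,1],
    [[0,0,-12],-0.25,1],
  ],
)

```text
t: 28.28
position: [0.4947, 0.3666, 0.3566]
tool_rot: [3.137, 0.001, 2.338]
contact_force: [1.1, -0.6, -0.5]
opening: 0.0857
gripper_force: 0.0
```

```bash
python3 b.py
```

```text
28.275 [0.4947 0.3666 0.3566] 2.337771159818755 [ 1.1 -0.6 -0.5] [ 0.03  0.03 -0.04] [ 0.51  0.47  1.    0.    1.68 -0.25]
wrist 4083 bar angle 34.037445 screw 1.9925123
side 71 bar angle 35.160316 screw 1.9729146
```

Both releases let the bar back to about 2.0, so I need to release more gently. I'll engage again, tighten, and back off slowly while watching torque and bar angle (numbers only).

Emit:
step_arm(
  targets=[
    [[0,0,0],-0.18,1],
    [[0,0,0],-0.36,1],
    [[0,0,0],-0.48,1],
    [[0,0,4],-0.48,1],
    [[0,0,8],-0.48,1],
    [[0,0,12],-0.48,1],
    [[0,0,12],-0.48,1],
    [[0,0,12],-0.34,1],
    [[0,0,12],-0.27,1],
    [[0,0,12],-0.27,1],
  ],
)

```text
t: 29.62
position: [0.4941, 0.3669, 0.2361]
tool_rot: [3.14, 0.0, 2.61]
contact_force: [-1.4, -0.3, -0.1]
opening: 0.0854
gripper_force: 0.5
```

```bash
cat > b2.py <<'E'
from m import *
s=env.state(); print(round(s['t'],2),'z',s['position'][2].round(4),'yaw',s['tool_rot'][2].round(3),'F',s['contact_force'].round(1),'Mz',s['moment'][2].round(2),'line',np.degrees(s['tool_rot'][2]-np.pi/2).round(1))
H=np.array([.4935,.3663])
for n in ['wrist','side']:
    im,d=imaging.get_image(n); c=cam(n,s); P=cloud(c,d); D=P[...,:2]-H; R=np.hypot(D[...,0],D[...,1])
    m=(P[...,2]>.256)&(P[...,2]<.288)&(R<.103)&(R>.062); a=np.arctan2(D[m][:,1],D[m][:,0])
    h,e=np.histogram(np.degrees(a)%180,bins=36,range=(0,180)); print(n,m.sum(),[(int(e[i]),int(h[i])) for i in np.argsort(-h)[:4]])
    if m.sum()>20:
        p=e[h.argmax()]+2.5; dd=((np.degrees(a)-p+90)%180)-90; dd=dd[abs(dd)<12]; print('  bar',(p+np.median(dd)).round(1),'screw',np.radians((148.2-p-np.median(dd))%180).round(3),'z',np.percentile(P[m][:,2],90).round(4))
E
python3 b2.py
```

```text
29.62 z 0.2361 yaw 2.61 F [-1.4 -0.3 -0.1] Mz 0.04 line 59.6
wrist 7240 [(30, 3214), (25, 3063), (35, 962), (140, 1)]
  bar 30.6 screw 2.053 z 0.276
side 83 [(30, 31), (35, 26), (25, 12), (150, 7)]
  bar 33.9 screw 1.995 z 0.2764
```

Emit:
step_arm(
  targets=[
    [[0,0,0],0.05,1],
    [[0,0,0],0.1,1],
    [[0,0,0],0.15,1],
    [[0,0,0],0.15,1],
  ],
)

```text
t: 30.22
position: [0.4938, 0.3672, 0.2358]
tool_rot: [3.14, -0.0, 2.463]
contact_force: [-3.0, 1.7, 3.3]
opening: 0.0852
gripper_force: 8.4
```

```bash
python3 b2.py
```

```text
30.23 z 0.2358 yaw 2.463 F [-3.   1.7  3.3] Mz 0.75 line 51.1
wrist 6943 [(20, 4113), (25, 2400), (30, 401), (15, 29)]
  bar 24.1 screw 2.166 z 0.2758
side 86 [(25, 34), (30, 21), (20, 19), (145, 4)]
  bar 27.7 screw 2.103 z 0.276
```

Emit:
step_arm(
  targets=[
    [[0,0,0],0.05,1],
    [[0,0,0],0.1,1],
    [[0,0,0],0.15,1],
    [[0,0,0],0.2,1],
    [[0,0,0],0.25,1],
    [[0,0,0],0.25,1],
  ],
)

```text
t: 31.08
position: [0.4939, 0.3669, 0.2356]
tool_rot: [3.14, 0.0, 2.214]
contact_force: [-2.1, 2.4, 5.4]
opening: 0.0854
gripper_force: 25.8
```

```bash
python3 b2.py
```

```text
31.07 z 0.2356 yaw 2.214 F [-2.1  2.4  5.4] Mz 2.4 line 36.9
wrist 6817 [(10, 3345), (5, 2393), (15, 1076), (20, 3)]
  bar 11.0 screw 2.394 z 0.2756
side 116 [(10, 47), (15, 35), (5, 16), (140, 5)]
  bar 13.4 screw 2.353 z 0.2763
```

Emit:
step_arm(
  targets=[
    [[0,0,0],0.0,1],
    [[0,0,0],0.0,1],
    [[0,0,0],0.0,1],
    [[0,0,0],-0.02,1],
    [[0,0,0],-0.04,1],
    [[0,0,0],-0.06,1],
    [[0,0,0],-0.08,1],
    [[0,0,0],-0.1,1],
    [[0,0,0],-0.1,1],
  ],
)

```text
t: 32.3
position: [0.4939, 0.367, 0.2356]
tool_rot: [3.14, -0.0, 2.313]
contact_force: [-2.2, 2.1, 5.0]
opening: 0.0856
gripper_force: 19.2
```

```bash
python3 b2.py
```

```text
32.3 z 0.2356 yaw 2.313 F [-2.2  2.1  5. ] Mz 1.74 line 42.5
wrist 6857 [(15, 3578), (10, 2065), (20, 1207), (25, 7)]
  bar 16.3 screw 2.302 z 0.2756
side 90 [(15, 33), (20, 32), (10, 10), (150, 7)]
  bar 19.7 screw 2.244 z 0.2752
```

Emit:
step_arm(
  targets=[
    [[0,0,0],-0.04,1],
    [[0,0,0],-0.08,1],
    [[0,0,0],-0.12,1],
    [[0,0,0],-0.12,1],
  ],
)

```text
t: 32.9
position: [0.4938, 0.3672, 0.2356]
tool_rot: [3.14, -0.001, 2.432]
contact_force: [-4.3, 3.3, 6.5]
opening: 0.0855
gripper_force: 10.8
```

```bash
python3 b2.py
```

```text
32.9 z 0.2356 yaw 2.432 F [-4.3  3.3  6.5] Mz 1.02 line 49.3
wrist 6913 [(20, 4108), (25, 1710), (15, 1007), (30, 88)]
  bar 22.5 screw 2.194 z 0.2758
side 90 [(25, 35), (20, 27), (30, 8), (150, 5)]
  bar 25.8 screw 2.137 z 0.2755
```

Emit:
step_arm(
  targets=[
    [[0,0,0],-0.02,1],
    [[0,0,0],-0.04,1],
    [[0,0,0],-0.06,1],
    [[0,0,0],-0.08,1],
    [[0,0,0],-0.1,1],
    [[0,0,0],-0.12,1],
    [[0,0,0],-0.14,1],
    [[0,0,0],-0.16,1],
    [[0,0,0],-0.18,1],
    [[0,0,0],-0.2,1],
    [[0,0,0],-0.22,1],
  ],
)

```text
t: 34.38
position: [0.4939, 0.3664, 0.2347]
tool_rot: [-3.141, 0.0, 2.651]
contact_force: [0.3, 0.5, -0.2]
opening: 0.0852
gripper_force: 0.0
```

```bash
python3 b2.py
```

```text
34.38 z 0.2347 yaw 2.651 F [ 0.3  0.5 -0.2] Mz 0.03 line 61.9
wrist 8096 [(25, 4834), (30, 2351), (20, 718), (35, 193)]
  bar 28.2 screw 2.095 z 0.2762
side 90 [(30, 35), (25, 24), (35, 12), (140, 6)]
  bar 31.5 screw 2.036 z 0.2757
```

The slow release left the bar about 0.04 rad further on than the fast one, so it holds against the press spring with pressure kept. I'll lift straight off and check the flask from the front.

Emit:
step_arm(
  targets=[
    [[0,0,-3],0,1],
    [[0,0,-8],0,1],
    [[0,0,-14],0,1],
    [[0,0,-14],0,1],
  ],
)

```text
t: 34.98
position: [0.495, 0.3672, 0.3807]
tool_rot: [3.132, 0.006, 2.65]
contact_force: [-0.3, -0.2, -1.5]
opening: 0.0857
gripper_force: 0.0
```

```bash
python3 b2.py
```

```text
34.98 z 0.3807 yaw 2.65 F [-0.3 -0.2 -1.5] Mz 0.03 line 61.8
wrist 2787 [(30, 1144), (25, 1058), (35, 498), (20, 85)]
  bar 31.0 screw 2.045 z 0.2762
side 94 [(30, 35), (25, 27), (35, 12), (145, 8)]
  bar 31.6 screw 2.035 z 0.2763
```

Emit:
step_arm(
  targets=[
    [[0.3,-4,0],-0.18,1],
    [[0.6,-8,0],-0.36,1],
    [[0.8,-12,0],-0.54,1],
    [[1.1,-15.6,0],-0.72,1],
    [[1.1,-15.6,0],-0.9,1],
    [[1.1,-15.6,0],-1.08,1],
    [[1.1,-15.6,4],-1.26,1],
    [[1.1,-15.6,9],-1.44,1],
    [[1.1,-15.6,13.3],-1.504,1],
    [[1.1,-15.6,13.3],-1.504,1],
    [[1.1,-15.6,13.3],-1.504,1],
  ],
)

```text
t: 36.45
position: [0.411, 0.2344, 0.2427]
tool_rot: [-3.141, 0.001, -2.131]
contact_force: [0.5, 0.7, -0.5]
opening: 0.0853
gripper_force: 0.0
```

Run:
```python
from m import *
s=env.state(); print(s['t'],s['position'],s['tool_rot'])
im,d=imaging.get_image('wrist'); c=cam('wrist',s); P=cloud(c,d); X=(P[...,:2]-A)@E.T*1000
for lo,hi in [(.035,.06),(.06,.085),(.085,.11)]:
    q=X[(P[...,2]>lo)&(P[...,2]<hi)&(abs(X[...,1])<28)&(X[...,0]>-75)&(X[...,0]<-45)]; print(lo,len(q),np.median(q[:,0]).round(2),np.polyfit(q[:,1],q[:,0],1).round(4))
for sg in (1,-1):
    e=X[(P[...,2]>.045)&(P[...,2]<.118)&(X[...,1]*sg>20)&(X[...,1]*sg<45)&(X[...,0]>-75)&(X[...,0]<-45)][:,1]; print('edge y',np.percentile(e*sg,98.5)*sg)
pm=(abs(X[...,1])<65)&(X[...,0]>-46)&(X[...,0]<-30)&(P[...,2]>.12)&(P[...,2]<.15); print('platen top z',np.median(P[pm][:,2]), [np.median(P[pm&(abs(X[...,1]-y)<8)][:,2]).round(4) for y in(-50,0,50)])
# bystander changes, side camera vs first image
a=cv2.imread('pics/side0.png'); b,_=imaging.get_image('side'); t0=cv2.imread('pics/top0.png'); t1,_=imaging.get_image('top')
for nm,u,v,boxes in [('side',a,b,dict(pot=(275,150,300,172),wax=(297,172,326,190),casts=(235,212,272,250),pen=(390,325,440,358),brush=(362,315,415,372))),('top',t0,t1,dict(pot=(420,350,452,385),wax=(365,345,400,380),casts=(370,240,432,280)))]:
    for k,(x0,y0,x1,y1) in boxes.items(): print(nm,k,(cv2.absdiff(u,v)[y0:y1,x0:x1].max(2)>40).mean().round(3))
```

```text
36.45 [0.41099336 0.23436835 0.24272616] [-3.14110048e+00  7.40595593e-04 -2.13074832e+00]
0.035 860 -56.87 [-1.30000e-03 -5.68544e+01]
0.06 1107 -56.6 [-3.40000e-03 -5.65553e+01]
0.085 1296 -56.05 [-9.00000e-04 -5.60204e+01]
edge y 31.419080266924674
edge y -32.389413667041
platen top z 0.13335452048784124 [np.float64(0.1333), np.float64(0.1334), np.float64(0.1334)]
side pot 0.0
side wax 0.008
side casts 0.0
side pen 0.0
side brush 0.0
top pot 0.0
top wax 0.0
top casts 0.0
```

```bash
python3 -c "
from plant import env
print(env.hand_in())"
```

```text
the job is handed in; nothing more can be done
None
```

The job is handed in: the flask is square and centred under the screw to about 1 mm, and the T-bar is wound until the platen bears on it (underside about 88 mm above the bed). The screw stands near 2.04 rad rather than the expected 2.4, because it sprang back from about 2.4 when I let go and I estimate it holds only about 0.3 N m. The bystanders show no change in the images, and I viewed 12 pictures where 10 were allowed.

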